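# Unbolt and open the long bread box

### The job

Two wooden bread boxes stand on the bakery counter, each with a sliding lid that a small steel bolt holds shut. Open the longer one for serving: draw its bolt fully back out of the lid, then slide the lid fully open, and let go. Leave the shorter box shut.

Things in the scene. Friction and masses are not known exactly. Their poses are not given: they have to be found in the camera images.
- long_box: Longer bread box: wooden, fixed, 225 mm deep (x), 340 long (y), 80 high. Origin: centre of underside; x points away from its front rail, y the way its lid opens. On top: an 80 mm wide rail along the -x edge with the bolt and, at its +y end, a loose jar 55 mm high; behind it a plywood lid over the -y half, a fixed panel over the +y half. The shorter box is alike but 240 mm long.
- long_bolt_knob (a point): On the axis of its bolt's upright steel knob, 16 mm round, top 135 mm above the counter; point at 120 mm. Bolt shut: x -75, y -85 mm in the box's frame (starts drawn 0-6 mm). Slides 30 mm along the box's -x to a stop, about 2 N, stays put. Its blade blocks two cheeks on the lid until drawn 20 mm. The bolt guide (top at 104 mm) begins 29 mm on the knob's +x side. Axes as the box.
- long_lid_grip (a point): Centre of its lid's handle, a dark wooden bar 60 mm along the box's x, 20 mm along y, 88 to 128 mm above the counter; point at 110 mm. Shut: x 38, y -85 mm in the box's frame. With the bolt drawn it slides 130 mm along the box's +y to a stop, about 3 N, and stays put. The flat lid's top is at 88 mm. Axes as the box.
- short_lid_grip (a point): The same point on the like handle of the shorter box's lid, to be left shut. Axes as the shorter box.

How it is judged (in metres and radians):
On the way:
1. the long box's bolt is drawn back (20 mm or more of its 30 mm) while the lid is still shut (x of long_bolt_knob in the frame of long_box below -0.095 m and y of long_lid_grip in the frame of long_box below -0.073 m), for 0.1 s.
At the end, for the whole second after the job is handed in: The long box's lid is fully open (within 15 mm of its 130 mm end stop), its bolt is still drawn back by at least 18 mm, and the shorter box's lid is shut, within 12 mm of where it was (x of long_bolt_knob in the frame of long_box below -0.093 m and y of long_lid_grip in the frame of long_box above 0.03 m and distance of short_lid_grip from where it was at the start of the episode below 0.012 m); the robot touches nothing.
It fails at once if the shorter box's lid is moved by more than 12 mm (distance of short_lid_grip from where it was at the start of the episode above 0.012 m).
It also fails if it takes over 43 s, if anything falls off the work surface, if the arm or the gripper's body presses on something with over 40 N, if the wrist force passes 120 N, or if a joint passes its speed limit or range.

### The arm

A 6-joint arm with a two-finger parallel gripper is mounted at the origin on the work surface. World frame = base frame: x ahead of the robot, y to its left, z up, the work surface at z = 0. Lengths are in m, angles in degrees, forces in N, time in s.
With the tool pointing down it reaches from about 0.425 to 0.95 m from the base axis. Payload 3.5 kg.
Tool frame: the origin (TCP) lies at the very end of the fingers, on their centre line; the grasp point (between the pads) lies 19 mm behind it; z points along the fingers, y is the line along which they close (so a half turn about z gives the same grasp; the last joint's range is limited). The gripper opens to 85 mm and grips with 20 to 120 N. Pads are 22 mm wide; open, the fingers measure 114 mm over their backs; the gripper's body (76 mm by 85 mm) begins 54 mm behind the grasp point. The pads swing forward as they close: fully open they stand 13 mm farther back than shut.
Start: joints at [59.817, 16.404, 90.338, -0, 73.258, -8.594], TCP at [0.248, 0.628, 0.231] pointing down, gripper open.
Joint ranges: [-158.93, 158.93], [-51.34, 127.21], [12.03, 142.37], [-87.48, 267.48], [13.55, 161.25], [-162.69, 162.69]. Speed limits (degrees/s): [159.86, 159.86, 180, 180, 180, 180].

### API

Orientations are given as a 3x3 rotation matrix whose columns are the frame's x, y, z axes.
In Python, from plant import ctrl gives the robot as it stands.
- The arm moves only by the tool arm_command, never from a script. Its argument "moves" is a list of rows, each a list of 5 numbers: the shift along the tool's x, y, z in mm, then the turn about the tool's z in degrees, then the closure, from 0 (fully open) to 1 (shut). A call has 1 to 5 rows; each row shifts and turns the commanded pose from where the row before left it, along the tool's axes as they then stand; what a row does not reach is not made up. A row lasts 1/10 s, in which the tool goes at most 50 mm and 8.59 degrees, less where a joint would pass 70% of its speed; a pose out of reach is approached as far as the arm can. A call with a gripper value outside its range is refused whole. The fingers move at their own pace and stop on an object; the grip force is fixed at half the most. Time passes only in rows, so rows that do not move let the fingers close. It gives the time, the measured TCP pose, the force, the opening and the grip force at its end, in the units of the state.
- ctrl.state(): the state, without advancing time (a new reading comes with each control period).
- ctrl.grab_frame(name): name is "side" or "top"; returns the picture (400x640x3 uint8, red, green, blue); there is no depth.
- ctrl.get_calibration(name): a dict with "mtx" (3x3 intrinsics, pixels), "rvec" (rotation vector, rad) and "tvec" (3), from world to camera coordinates, as OpenCV has them. Camera axes: x right, y down, z forward; pixel columns grow to the right and rows downward; lengths in m; the calibration is good to about 2 mm. A picture is of the moment at which its call begins. get_calibration takes no time and is no camera call.
- ctrl.hand_in(): hands the job in; it is judged then, once.
Trained networks look in the newest picture that a camera, given by its name, has taken for a name from the list of things; names that differ only in an ending like _2 or _b are one class to them, and where a whole thing is asked for, a point or a joint stands for the part that bears it (a point fixed in the world has none). Each returns a list of dicts, best first, with "confidence" (0 to 1); they miss things now and then, are a little off and sometimes report something else, mostly with a low value. They report only what shows in the picture. A call takes as long as a camera call.
- ctrl.regions_of(camera, thing): "mask" (400x640 bool, what is visible of it).
- ctrl.landmark_of(camera, thing): "centre" ([x, y, z] in m, in world coordinates, good to about 4 mm: a listed point, or the origin of a listed thing).
The state is a dict: "t": time; "joints": joint angles; "qvel": joint speeds; "joint_torque": joint torques, N m; "tcp_pos": TCP position; "orientation": TCP orientation; "force": force on the tool from outside, world axes, zero at the start; "moment": the same for the moment, N m; "gripper_width": finger opening in m; "grasp_force": force on a finger pad.
Only numpy, scipy, OpenCV 4.12 (cv2) and the standard library are available. Lean on these libraries where they do the work, as an engineer would, in place of code of your own. Each camera call takes 0.05 s, during which the arm holds its last target. There are 200 camera calls.

## Working session

There is one attempt and no reset: what is moved stays moved. The work goes in short steps, Python scripts to look and compute and a tool call to move; the robot and the scene stay as the last step left them, time stands still between calls to the robot, and variables do not carry over. Pictures are saved under pics/ and viewed, at most 10 in all, crops included, and the job is handed in when it is done.

Besides the shell and the picture viewer there is one more tool, called after ">>>" as name([rows], argument=value, ...), one row to a line, values as JSON. arm_command: Moves the arm, as the interface text tells. Its arguments: {"type":"object","properties":{"moves":{"type":"array","items":{"type":"array","items":{"type":"number"}}}},"required":["moves"]}

```bash
mkdir -p pics; ls; python3 - <<'E'
from plant import ctrl
import cv2,numpy as np
ims=[]
for c in ("top","side"):
    im=ctrl.grab_frame(c); ims.append(im)
    for n in ("long_box","long_bolt_knob","long_lid_grip","short_lid_grip"):
        print(c,n,[(np.round(d["centre"],4).tolist(),round(d["confidence"],2)) for d in ctrl.landmark_of(c,n)])
    cv2.imwrite(f"pics/{c}0.png",im[:,:,::-1])
s=ctrl.state();print(s["t"],s["tcp_pos"],np.round(s["orientation"],3).tolist(),s["gripper_width"])
E
```

```text
pics
top long_box [([0.5795, -0.2309, -0.0009], 0.83)]
top long_bolt_knob [([0.5049, -0.3187, 0.1171], 0.52)]
top long_lid_grip [([0.6165, -0.317, 0.1071], 0.56)]
top short_lid_grip [([0.5872, 0.1734, 0.1085], 0.78)]
side long_box [([0.5809, -0.2373, 0.0028], 0.64)]
side long_bolt_knob [([0.5023, -0.3192, 0.1158], 0.77)]
side long_lid_grip [([0.6161, -0.3178, 0.111], 0.81)]
side short_lid_grip [([0.5897, 0.1721, 0.1133], 0.66)]
0.5 [0.24831667 0.62762375 0.23128777] [[-0.93, 0.368, -0.0], [0.368, 0.93, -0.0], [-0.0, -0.0, -1.0]] 0.08525639711898599
```

View pics/top0.png

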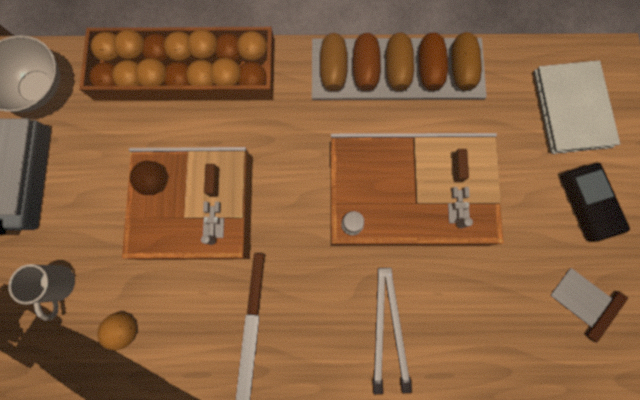

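View pics/side0.png

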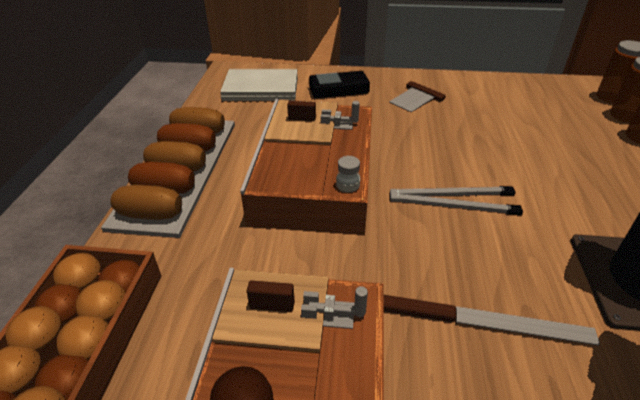

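The top view shows the long box at columns 331–501, rows 136–243, nearly square to the world axes. Its knob is near (465,220) and its handle near (460,165). The side view agrees: the short box, with a loaf on it, is nearer the camera. Both cameras agree on the knob at about (0.504, -0.319) and the grip at (0.616, -0.317), which fits the box geometry with yaw of about 0.

>>> arm_command([
  [0, 0, 0, -7.4, 0],
  [0, 0, 0, -7.4, 0],
  [0, 0, 0, -7.4, 0],
  [-48, 0, 0, 0, 0],
  [-48, 0, 0, 0, 0],
])

```text
t: 1.0
tcp_pos: [0.344, 0.6292, 0.2318]
orientation: [[-1.0, -0.014, 0.0], [-0.014, 1.0, 0.001], [-0.0, 0.001, -1.0]]
force: [-0.3, 0.6, 1.3]
gripper_width: 0.0853
grasp_force: 0.0
```

>>> arm_command([
  [-28, -40, 0, 0, 0],
  [-28, -40, 0, 0, 0],
  [-28, -40, 0, 0, 0],
  [-28, -40, 0, 0, 0],
  [-28, -40, 0, 0, 0],
])

```text
t: 1.5
tcp_pos: [0.4874, 0.4285, 0.2315]
orientation: [[-1.0, -0.011, 0.0], [-0.011, 1.0, 0.0], [-0.0, 0.0, -1.0]]
force: [0.7, -0.3, 1.1]
gripper_width: 0.0853
grasp_force: 0.0
```

>>> arm_command([
  [0, -49, 0, 0, 0],
  [0, -49, 0, 0, 0],
  [0, -49, 0, 0, 0],
  [0, -49, 0, 0, 0],
  [0, -49, 0, 0, 0],
])

```text
t: 2.0
tcp_pos: [0.4888, 0.1833, 0.2316]
orientation: [[-1.0, -0.011, 0.001], [-0.011, 1.0, 0.0], [-0.001, 0.0, -1.0]]
force: [0.3, -0.6, 0.6]
gripper_width: 0.0853
grasp_force: 0.0
```

>>> arm_command([
  [0, -49, 0, 0, 0],
  [0, -49, 0, 0, 0],
  [0, -49, 0, 0, 0],
  [0, -49, 0, 0, 0],
  [0, -49, 0, 0, 0],
])

```text
t: 2.5
tcp_pos: [0.4914, -0.0617, 0.2318]
orientation: [[-1.0, -0.011, 0.001], [-0.011, 1.0, -0.0], [-0.001, -0.0, -1.0]]
force: [1.2, 0.2, 1.0]
gripper_width: 0.0854
grasp_force: 0.0
```

>>> arm_command([
  [-2, -49, 0, 0, 0],
  [-2, -49, 0, 0, 0],
  [-2, -49, 0, 0, 0],
  [-2, -49, 0, 0, 0],
  [-2, -49, 0, 0, 0],
])

```text
t: 3.0
tcp_pos: [0.5041, -0.3068, 0.2317]
orientation: [[-1.0, -0.01, 0.001], [-0.01, 1.0, -0.0], [-0.001, -0.0, -1.0]]
force: [1.1, 0.5, 0.6]
gripper_width: 0.0856
grasp_force: 0.0
```

>>> arm_command([
  [0, -12, 40, 0, 0],
  [0, 0, 30, 0, 0],
  [0, 0, 0, 0, 0],
])

```text
t: 3.3
tcp_pos: [0.5015, -0.3151, 0.1558]
orientation: [[-1.0, -0.009, -0.008], [-0.009, 1.0, 0.007], [0.008, 0.007, -1.0]]
force: [0.5, -0.6, -1.0]
gripper_width: 0.0855
grasp_force: 0.0
```

```bash
python3 - <<'E'
from plant import ctrl
import cv2,numpy as np
for c in ("side","top"):
    im=ctrl.grab_frame(c)
    for n in ("long_bolt_knob","long_lid_grip"):
        print(c,n,[(np.round(d["centre"],4).tolist(),round(d["confidence"],2)) for d in ctrl.landmark_of(c,n)])
    if c=="side": cv2.imwrite("pics/s1.png",cv2.resize(im[50:250,200:500,::-1],None,fx=2.6,fy=2.6,interpolation=cv2.INTER_CUBIC))
s=ctrl.state();print(s["t"],s["tcp_pos"])
E
```

```text
side long_bolt_knob [([0.5033, -0.321, 0.1212], 0.7)]
side long_lid_grip [([0.6162, -0.3196, 0.1108], 0.56)]
top long_bolt_knob []
top long_lid_grip [([0.6133, -0.3155, 0.1051], 0.68)]
3.6 [ 0.50565997 -0.31710356  0.16406575]
```

View pics/s1.png

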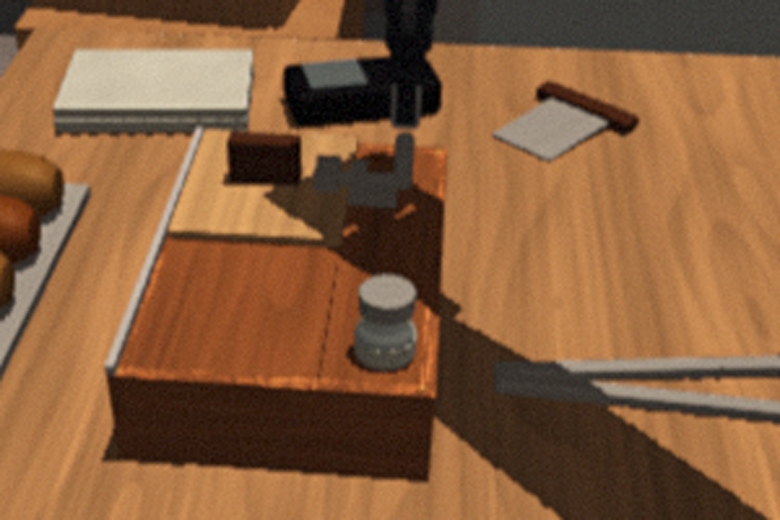

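The crop shows the gripper fingers right above the knob, at crop pixel (404,150). The measured knob position is within about 3 mm of the TCP in x and y. I'll lower and grasp.

>>> arm_command([
  [2, -2, 25, 0, 0],
  [0, 0, 20, 0, 0],
  [0, 0, 11, 0, 0],
  [0, 0, 0, 0, 0],
  [0, 0, 0, 0, 1],
])

```text
t: 4.1
tcp_pos: [0.5031, -0.319, 0.1065]
orientation: [[-1.0, -0.011, 0.001], [-0.011, 1.0, -0.001], [-0.001, -0.001, -1.0]]
force: [0.8, -0.7, 0.7]
gripper_width: 0.0731
grasp_force: 0.0
```

>>> arm_command([
  [0, 0, 0, 0, 1],
  [0, 0, 0, 0, 1],
  [0, 0, 0, 0, 1],
  [0, 0, 0, 0, 1],
  [0, 0, 0, 0, 1],
])

```text
t: 4.6
tcp_pos: [0.5027, -0.3184, 0.1061]
orientation: [[-1.0, -0.011, 0.0], [-0.011, 1.0, 0.001], [-0.0, 0.001, -1.0]]
force: [-1.8, 3.1, 3.8]
gripper_width: 0.0145
grasp_force: 58.4
```

>>> arm_command([
  [5, 0, 0, 0, 1],
  [5, 0, 0, 0, 1],
  [5, 0, 0, 0, 1],
  [5, 0, 0, 0, 1],
  [3, 0, 0, 0, 1],
])

```text
t: 5.1
tcp_pos: [0.4794, -0.3185, 0.1061]
orientation: [[-1.0, -0.01, 0.001], [-0.01, 1.0, 0.001], [-0.001, 0.001, -1.0]]
force: [1.2, 5.4, 5.3]
gripper_width: 0.014
grasp_force: 58.9
```

>>> arm_command([
  [2, 0, 0, 0, 1],
  [1, 0, 0, 0, 1],
  [1, 0, 0, 0, 1],
  [0, 0, 0, 0, 1],
])

```text
t: 5.5
tcp_pos: [0.4754, -0.3184, 0.106]
orientation: [[-1.0, -0.01, 0.001], [-0.01, 1.0, 0.001], [-0.001, 0.001, -1.0]]
force: [0.8, 5.5, 6.4]
gripper_width: 0.0141
grasp_force: 58.9
```

>>> arm_command([
  [0, 0, 0, 0, 0],
  [0, 0, 0, 0, 0],
  [0, 0, 0, 0, 0],
  [0, 0, 0, 0, 0],
  [0, 0, 0, 0, 0],
])

```text
t: 6.0
tcp_pos: [0.4752, -0.3191, 0.1051]
orientation: [[-1.0, -0.011, -0.0], [-0.011, 1.0, -0.0], [0.0, -0.0, -1.0]]
force: [-0.4, -0.6, -1.3]
gripper_width: 0.0843
grasp_force: 0.0
```

>>> arm_command([
  [0, 0, -30, 0, 0],
  [0, 0, -35, 0, 0],
  [-45, 0, 0, 0, 0],
  [-48, 0, 0, 0, 0],
  [-48, 0, 0, 0, 0],
])

```text
t: 6.5
tcp_pos: [0.618, -0.3178, 0.1712]
orientation: [[-1.0, -0.01, 0.001], [-0.01, 1.0, -0.001], [-0.001, -0.001, -1.0]]
force: [-0.5, -1.3, -1.1]
gripper_width: 0.0857
grasp_force: 0.0
```

```bash
python3 - <<'E'
from plant import ctrl
import cv2,numpy as np
for c in ("side","top"):
    im=ctrl.grab_frame(c)
    for n in ("long_bolt_knob","long_lid_grip"):
        print(c,n,[(np.round(d["centre"],4).tolist(),round(d["confidence"],2)) for d in ctrl.landmark_of(c,n)])
    if c=="side": cv2.imwrite("pics/s2.png",cv2.resize(im[50:250,200:500,::-1],None,fx=2.6,fy=2.6,interpolation=cv2.INTER_CUBIC))
s=ctrl.state();print(s["t"],s["tcp_pos"],s["gripper_width"])
E
```

```text
side long_bolt_knob [([0.4765, -0.3164, 0.1177], 0.72)]
side long_lid_grip [([0.6182, -0.317, 0.1072], 0.83)]
top long_bolt_knob []
top long_lid_grip [([0.6167, -0.3169, 0.1073], 0.9)]
6.8 [ 0.61563299 -0.31747768  0.17000533] 0.08521201521005665
```

View pics/s2.png

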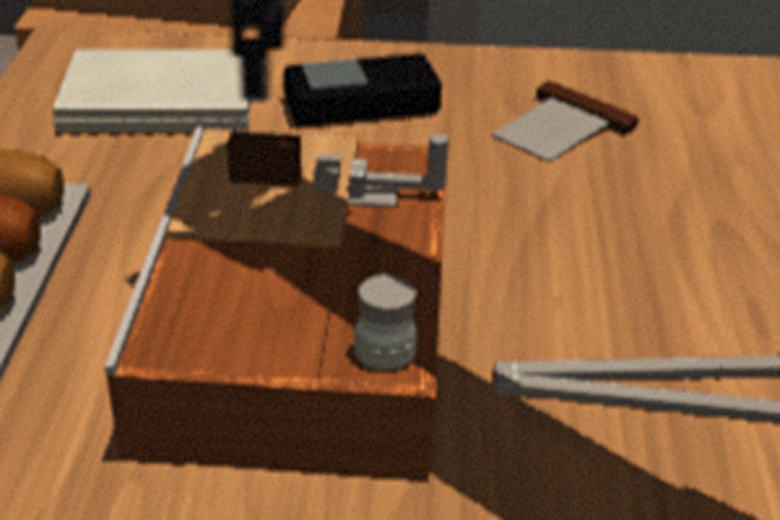

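The bolt is drawn: the knob now sits at crop (438,160), x = 0.4765, about 27 mm back and clear of the cheeks. The gripper hangs over the handle at crop (265,158). I'll lower and grasp the handle.

>>> arm_command([
  [0, 0, 30, 0, 0],
  [0, 0, 30, 0, 0],
  [0, 0, 12, 0, 0],
  [0, 0, 0, 0, 0],
  [0, 0, 0, 0, 1],
])

```text
t: 7.3
tcp_pos: [0.6165, -0.3181, 0.0997]
orientation: [[-1.0, -0.01, 0.001], [-0.01, 1.0, -0.001], [-0.001, -0.001, -1.0]]
force: [0.3, -0.3, 1.0]
gripper_width: 0.0729
grasp_force: 0.0
```

>>> arm_command([
  [0, 0, 0, 0, 1],
  [0, 0, 0, 0, 1],
  [0, 0, 0, 0, 1],
  [0, 0, 0, 0, 1],
  [0, 0, 0, 0, 1],
])

```text
t: 7.8
tcp_pos: [0.6169, -0.3179, 0.0995]
orientation: [[-1.0, -0.01, 0.001], [-0.01, 1.0, -0.001], [-0.001, -0.001, -1.0]]
force: [-1.0, -0.4, 4.8]
gripper_width: 0.0194
grasp_force: 60.6
```

>>> arm_command([
  [0, 10, 0, 0, 1],
  [0, 10, 0, 0, 1],
  [0, 10, 0, 0, 1],
])

```text
t: 8.1
tcp_pos: [0.6169, -0.2873, 0.0995]
orientation: [[-1.0, -0.01, 0.002], [-0.01, 1.0, -0.002], [-0.002, -0.002, -1.0]]
force: [1.2, -2.8, 5.0]
gripper_width: 0.0191
grasp_force: 60.8
```

>>> arm_command([
  [0, 15, 0, 0, 1],
  [0, 15, 0, 0, 1],
  [0, 15, 0, 0, 1],
  [0, 10, 0, 0, 1],
])

```text
t: 8.5
tcp_pos: [0.6169, -0.2309, 0.0995]
orientation: [[-1.0, -0.011, 0.004], [-0.011, 1.0, -0.001], [-0.004, -0.001, -1.0]]
force: [3.7, -2.5, 4.9]
gripper_width: 0.0188
grasp_force: 60.8
```

>>> arm_command([
  [0, 12, 0, 0, 1],
  [0, 12, 0, 0, 1],
  [0, 8, 0, 0, 1],
  [0, 4, 0, 0, 1],
  [0, 3, 0, 0, 1],
])

```text
t: 9.0
tcp_pos: [0.6168, -0.1924, 0.0995]
orientation: [[-1.0, -0.011, 0.005], [-0.011, 1.0, -0.001], [-0.005, -0.001, -1.0]]
force: [5.1, -1.7, 5.4]
gripper_width: 0.0189
grasp_force: 60.9
```

>>> arm_command([
  [0, 2, 0, 0, 1],
  [0, 0, 0, 0, 1],
  [0, 0, 0, 0, 0],
  [0, 0, 0, 0, 0],
  [0, 0, 0, 0, 0],
])

```text
t: 9.5
tcp_pos: [0.6135, -0.1901, 0.0964]
orientation: [[-1.0, -0.012, -0.004], [-0.012, 1.0, 0.002], [0.004, 0.002, -1.0]]
force: [-0.3, 0.8, 0.3]
gripper_width: 0.062
grasp_force: 0.0
```

>>> arm_command([
  [0, 0, 0, 0, 0],
  [0, 0, 0, 0, 0],
  [0, 0, -40, 0, 0],
  [0, 0, -45, 0, 0],
  [0, 0, -45, 0, 0],
])

```text
t: 10.0
tcp_pos: [0.6145, -0.1913, 0.229]
orientation: [[-1.0, -0.011, -0.002], [-0.011, 1.0, 0.001], [0.002, 0.001, -1.0]]
force: [0.4, -0.4, 0.5]
gripper_width: 0.0853
grasp_force: 0.0
```

```bash
python3 - <<'E'
from plant import ctrl
import cv2,numpy as np
for c in ("side","top"):
    im=ctrl.grab_frame(c)
    for n in ("long_bolt_knob","long_lid_grip","short_lid_grip","long_box"):
        print(c,n,[(np.round(d["centre"],4).tolist(),round(d["confidence"],2)) for d in ctrl.landmark_of(c,n)])
    if c=="side": cv2.imwrite("pics/s3.png",im[:,:,::-1])
s=ctrl.state();print(s["t"],s["tcp_pos"],s["gripper_width"],s["force"])
E
```

```text
side long_bolt_knob [([0.4737, -0.319, 0.1177], 0.59)]
side long_lid_grip [([0.6173, -0.1908, 0.1092], 0.59)]
side short_lid_grip [([0.5877, 0.1731, 0.1129], 0.93)]
side long_box [([0.5777, -0.2327, 0.0007], 0.94)]
top long_bolt_knob [([0.4761, -0.3169, 0.116], 0.63)]
top long_lid_grip []
top short_lid_grip [([0.5902, 0.169, 0.1096], 0.82)]
top long_box []
10.5 [ 0.6142967  -0.19111778  0.22618067] 0.08506973341168603 [-0.44731305  0.50493916  0.47783623]
```

View pics/s3.png

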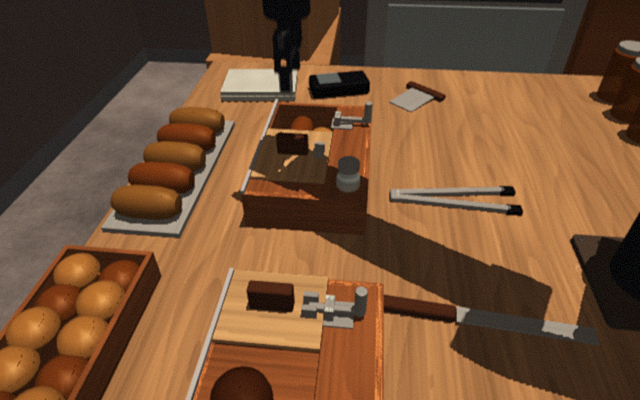

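The lid is open, with its handle at (292,143), about 127 mm along. The bolt is drawn (knob at (368,112)), the short box is untouched, the jar still stands and the gripper is clear.

```bash
python3 -c "
from plant import ctrl
print(ctrl.hand_in())"
```

```text
the job is handed in; nothing more can be done
None
```

The longer box is open: its bolt is drawn back about 27 mm and its lid slid about 127 mm of 130, the shorter box is still shut, the gripper has let go and is clear, and the job is handed in (no verdict was returned).

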